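# Set and lock the leather splitter

### The arm

A 6-joint arm with a two-finger parallel gripper is mounted at the origin on the work surface. World frame = base frame: x ahead of the robot, y to its left, z up, the work surface at z = 0. Lengths are in m, angles in degrees, forces in N, time in s.
With the tool pointing down it reaches from about 0.35 to 0.875 m from the base axis. Payload 4.2 kg.
Tool frame: the origin (TCP) lies at the very end of the fingers, on their centre line; the grasp point (between the pads) lies 19 mm behind it; z points along the fingers, y is the line along which they close (so a half turn about z gives the same grasp; the last joint's range is limited). The gripper opens to 87 mm and grips with 3 to 60 N. Pads are 19 mm wide; open, the fingers measure 117 mm over their backs; the gripper's body (75 mm by 190 mm) begins 51 mm behind the grasp point.
Start: joints at [14.817, 22.042, 0.453, 0, -68.411, -14.817], TCP at [0.625, 0, 0.223] pointing down, gripper open.
Joint ranges: [-179.83, 179.83], [-69.29, 118.12], [-61.27, 80.66], [-181.25, 117.63], [-171.15, -9.14], [-177.46, 177.46]. Speed limits (degrees/s): [159.86, 159.86, 180, 180, 180, 180].

### API

Orientations are given as a 3x3 rotation matrix whose columns are the frame's x, y, z axes.
In Python, from station import monitor, cams, ticket gives the robot as it stands.
- The arm moves only by the tool drive_tool, never from a script. Its argument "moves" is a list of rows, each an object with "delta_pos": the shift along the tool's x, y, z in mm, a list of three; "turn": the turn about the tool's z in rad; "claw": the opening, from 0 (shut) to 1 (fully open). A call has 1 to 12 rows; each row shifts and turns the commanded pose from where the row before left it, along the tool's axes as they then stand; what a row does not reach is not made up. A row lasts 1/8 s, in which the tool goes at most 62.5 mm and 10.7 degrees, less where a joint would pass 70% of its speed; a pose out of reach is approached as far as the arm can. A call is refused whole if a number of a shift passes 62.5 or a number of a turn 0.188, either way. A call with a gripper value outside its range is refused whole. The fingers move at their own pace and stop on an object; the grip force is fixed at half the most. Time passes only in rows, so rows that do not move let the fingers close. It gives the time, the measured TCP pose, the force, the opening and the grip force at its end, in the units of the state.
- monitor.sense(): the state, without advancing time (a new reading comes with each control period).
- cams.capture(name): name is "scene" or "side" or "wrist"; returns a dict with "color" (480x640x3 uint8, red, green, blue), "range_z" (480x640 float32, m along the optical axis (not along the pixel's ray), 0 where there is no reading), "vertical_fov" (degrees; the focal length in pixels is half the picture's height over the tangent of half this angle, whatever the lens; pixels are square), "cx", "cy" (the principal point, pixels), "extrinsics" (4x4, takes a point from camera to world coordinates). Camera axes: x right, y down, z forward; pixel columns grow to the right and rows downward; lengths in m; the calibration is good to about 2 mm. A picture is of the moment at which its call begins.
- ticket.finish_job(): hands the job in; it is judged then, once.
The state is a dict: "time_s": time; "joints": joint angles; "joint_velocities": joint speeds; "effort": joint torques, N m; "tcp_pos": TCP position; "ee_rot": TCP orientation; "wrist_force": force on the tool from outside, world axes, zero at the start; "moment": the same for the moment, N m; "gripper_width": opening from 0.0 (shut) to 1.0 (fully open); "gripper_force": force on a finger pad.
Only numpy, scipy, OpenCV 4.12 (cv2) and the standard library are available. Lean on these libraries where they do the work, as an engineer would, in place of code of your own. Each camera call takes 0.05 s, during which the arm holds its last target. There are 200 camera calls.

### The job

Make the bench leather splitter ready: turn its scale sleeve to 7, and only then slide the lock grip fully home towards the sleeve to lock it. The little thread spool standing in the lock's way goes into the wooden tray, standing upright on the tray's floor. Leave the plain knob and everything else on the table as it is.

Things in the scene. Friction and masses are not known exactly. Their poses are not given: they have to be found in the camera images.
- machine: fixed bench leather splitter: grey bed 130 x 320 x 18 mm (x, y, z), origin at the centre of its underside. In its frame: housing block 120 x 120 mm centred at y +30 mm, top at z 58 mm, carrying the scale sleeve; from its wall (y -30 mm) a lock rail 36 mm wide runs to y -145 mm, x 0, top at z 34 mm; at y +128 mm a plain knob
- sleeve (a joint): turn of the scale sleeve about its vertical axis, rad, growing clockwise seen from above. Number at the index = value / 0.5236 (30 degrees a number): 0 at 0, 7 at 3.665, 9 at 4.712; end stops at 0 and 9. A spring detent holds each whole number (about 0.1 to 0.15 N m to pass to the next); let go, it falls to the nearest number
- sleeve_grip (a point): on the sleeve's axis, at grip height z 92 mm; turns with it. Sleeve: aluminium disc 100 mm across, top at z 64 mm, with black numbers 0 to 9 (tops towards the axis, rising counter-clockwise seen from above); on it a knurled steel grip 42 mm across, top at z 110 mm. The number read is the one at the small brass index block just outside the disc on the machine's -x side
- lock (a joint): slide of the lock grip towards the machine's +y, m: 0 fully back (free), 0.060 fully home at its end stop (sleeve locked), its front then 15 mm from the housing wall. About 3 N to slide; stays where left. Its hidden tooth enters a notch of the sleeve, so it goes home only with the sleeve on a whole number
- lock_top (a point): centre of the top (z 79.5 mm) of the lock grip, a black upright block 24 mm (machine x) x 20 mm (machine y) x 45 mm high on the lock rail; slides with it
- knob_mark (a point): on the rim of the plain black knob (38 mm across, no scale, top at z 50 mm, axis at machine x 0, y +128 mm); turns with it; not to be used
- spool: small wooden thread spool, loose, 60 g: 54 mm high, ends 28 mm across, waist 23 mm; origin at the centre of its underside, z along it. At the start it stands upright on the lock rail between lock grip and housing, in the grip's way.
- tray: fixed low open wooden tray 140 x 120 x 35 mm (x, y, z), walls 6 mm, floor 6 mm thick, empty; origin at the centre of its underside; to the left or right of the machine.
- cone: bystander: upright grey thread cone, 52 mm across the foot, 130 mm high, close behind (+x of) the machine; origin at the foot's centre.
- glue: bystander: upright white bottle, 42 mm across, 120 mm high, close in front (-x) of the machine; origin at the foot's centre.
- tin: bystander: round steel tin, 96 mm across, 75 mm high, on the side where the tray is not; origin at the foot's centre.
- mallet: bystander: wooden mallet lying down, 240 mm long, up to 39 mm high, behind the machine; origin at its middle.
- awl: bystander: wooden-handled awl lying down, 150 mm long, 26 mm high; origin at its middle.
- spanner: bystander: flat steel spanner, 150 mm long, 8 mm high; origin at its middle.
Mind the look-alikes: they are no part of the job. Of the things shaped like the spool, the wooden one is meant.

How it is judged (in metres and radians):
On the way, in this order (a step that is already met when the one before it is completed fails the run):
1. the scale sleeve is on 7 while the lock grip is still back (value of joint sleeve between 3.565 and 3.765 rad and value of joint lock below 0.03 m), for 0.3 s.
2. the lock grip is fully home with the sleeve on 7 (value of joint sleeve between 3.565 and 3.765 rad and value of joint lock above 0.057 m), for 0.2 s.
At the end, for the whole second after the job is handed in: sleeve on 7 (joint 3.665 within 0.1 rad) and still, lock grip home (joint above 0.057 m), spool standing upright (within 0.15 rad) at rest on the tray's floor, inside its walls (all of step 2 and velocity of joint sleeve between -0.05 and 0.05 rad/s and x of spool in the frame of tray between -0.056 and 0.056 m and y of spool in the frame of tray between -0.046 and 0.046 m and height (world z) of spool below 0.012 m and angle between spool's own z axis and vertical below 0.15 rad and linear speed of spool below 0.01 m/s); the robot touches nothing.
It fails at once if a bystander is pushed more than 30 mm (distance of any of cone, glue, tin, mallet, awl, spanner from where it was at the start of the episode above 0.03 m).
It fails at once if the thread cone or the bottle is tipped over (angle between any of cone, glue's own z axis and vertical above 0.5 rad).
It fails at once if the plain knob is turned (mark moved more than 7 mm) (distance of knob_mark from where it was at the start of the episode above 0.007 m).
It also fails if it takes over 72 s, if anything falls off the work surface, if the arm or the gripper's body presses on something with over 40 N, if the wrist force passes 120 N, or if a joint passes its speed limit or range.

## Working session

There is one attempt and no reset: what is moved stays moved. The work goes in short steps, Python scripts to look and compute and a tool call to move; the robot and the scene stay as the last step left them, time stands still between calls to the robot, and variables do not carry over. Pictures are saved under pics/ and viewed, at most 10 in all, crops included, and the job is handed in when it is done.

Besides the shell and the picture viewer there is one more tool, called after "Call:" in YAML: its name, and indented under it one key for each argument. drive_tool: Moves the arm, as the interface text tells. Its arguments: {"type":"object","properties":{"moves":{"type":"array","items":{"type":"object","properties":{"delta_pos":{"type":"array","items":{"type":"number"}},"turn":{"type":"number"},"claw":{"type":"number"}}}}},"required":["moves"]}

```bash
mkdir -p pics
cat > h.py <<'E'
import numpy as np, cv2
from station import monitor, cams, ticket
def cap(n,save=None):
    c=cams.capture(n); c['f']=240/np.tan(np.radians(c['vertical_fov'])/2)
    if save: cv2.imwrite('pics/'+save,c['color'][:,:,::-1])
    np.savez('/tmp/'+n+'.npz',**c)
    return c
def load(n): return np.load('/tmp/'+n+'.npz')
def ray(c,u,v,z):
    d=c['extrinsics'][:3,:3]@np.array([(u-c['cx'])/c['f'],(v-c['cy'])/c['f'],1]); o=c['extrinsics'][:3,3]
    return o+d*(z-o[2])/d[2]
def cloud(c):
    v,u=np.mgrid[:480,:640]; z=c['range_z']
    p=np.stack([(u-c['cx'])/c['f']*z,(v-c['cy'])/c['f']*z,z],-1)
    return p@c['extrinsics'][:3,:3].T+c['extrinsics'][:3,3]
def pix(c,p):
    q=c['extrinsics'][:3,:3].T@(np.array(p)-c['extrinsics'][:3,3]); return q[:2]/q[2]*c['f']+[c['cx'],c['cy']]
E
python3 - <<'E'
from h import *
for n in('scene','side','wrist'):
    c=cap(n,n+'0.png'); print(n,c['extrinsics'].round(3).tolist(),c['f'])
s=monitor.sense(); print(s['time_s'],s['tcp_pos'],s['ee_rot'],s['gripper_width'])
E
```

```text
scene [[-0.568, 0.592, -0.572, 1.063], [0.823, 0.405, -0.399, 0.34], [-0.005, -0.697, -0.717, 0.713], [0.0, 0.0, 0.0, 1.0]] 465.44443234832204
side [[-0.89, -0.288, 0.353, 0.222], [-0.455, 0.549, -0.701, 0.708], [0.008, -0.784, -0.62, 0.734], [0.0, 0.0, 0.0, 1.0]] 559.3180899150663
wrist [[-1.0, 0.002, -0.001, 0.626], [0.002, 0.958, 0.286, -0.078], [0.002, 0.286, -0.958, 0.384], [0.0, 0.0, 0.0, 1.0]] 413.5840558815319
0.15 [6.24564591e-01 3.49662410e-05 2.21739129e-01] [[-1.30131346e-04 -9.99998714e-01 -1.59821064e-03]
 [-9.99999988e-01  1.30263111e-04 -8.23416053e-05]
 [ 8.25496873e-05  1.59819990e-03 -9.99998719e-01]] 0.9996470035943498
```

View pics/scene0.png

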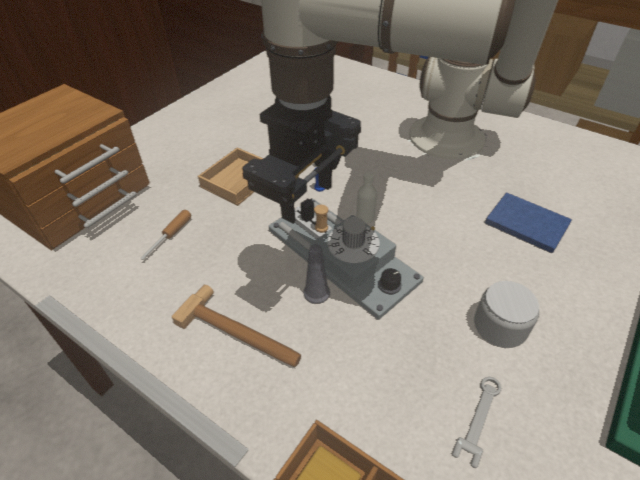

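View pics/wrist0.png

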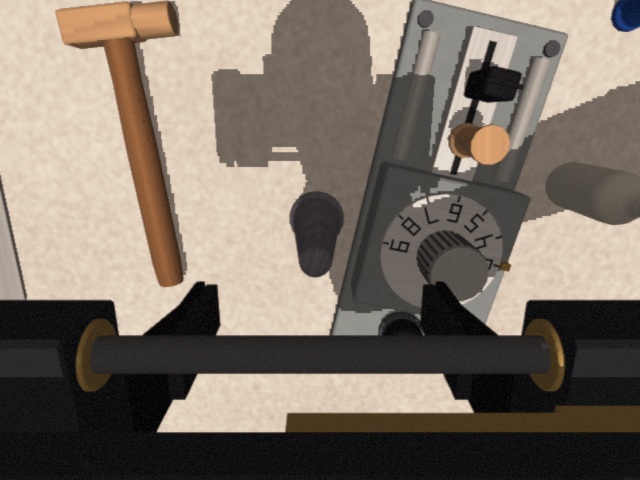

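The wrist view shows the machine with its lock end up and slightly right (towards -y). The sleeve grip is at about (459,275), the brass index at (505,266), the wooden spool at (490,144) and the lock at (495,82). There is a blue look-alike at (628,10), and the cone is at (315,245). The tray is at (235,175) in the scene view.

Candidates for the spool:
- wooden one on the rail: wrist (490,144), scene (321,217)
- blue one: wrist (628,10), scene (320,185)
- black lock grip: wrist (495,82)

By the description it is the wooden one on the rail.

Run:
```python
from h import *
w=load('wrist'); s=load('scene'); d=load('side')
cv2.imwrite('pics/crop.png',cv2.resize(w['color'][0:320,340:640,::-1],(562,600)))
R=lambda u,v,z:print((u,v,z),ray(w,u,v,z).round(4))
R(459,275,.11);R(490,144,.088);R(495,80,.0795);R(412,2,.018);R(567,35,.018);R(385,163,.058);R(528,198,.058);R(505,266,.064);R(432,214,.064);R(398,243,.064)
# heights: objects by cloud
for n,c in(('wrist',w),('scene',s),('side',d)):
    P=cloud(c); hsv=cv2.cvtColor(c['color'],cv2.COLOR_RGB2HSV)
    ok=(c['range_z']>0)
    for nm,m in(('cream-high .10-.125',(P[...,2]>.1)&(P[...,2]<.135)),('sp .083-.092',(P[...,2]>.082)&(P[...,2]<.093)),('.074-.081',(P[...,2]>.073)&(P[...,2]<.081)),('tray .03-.038',(P[...,2]>.031)&(P[...,2]<.039)),('blue',(hsv[...,0]>100)&(hsv[...,0]<125)&(hsv[...,1]>150)&(P[...,2]>.005))):
        m=(m&ok&(P[...,0]>.3)&(P[...,0]<1)&(abs(P[...,1])<.5)).astype(np.uint8)
        k,l,st,ce=cv2.connectedComponentsWithStats(m)
        for i in range(1,k):
            if st[i,4]>50:
                q=P[l==i]; print(n,nm,st[i,4],ce[i].round(),'lo',np.percentile(q,2,0).round(3),'hi',np.percentile(q,98,0).round(3))
```

```text
(459, 275, 0.11) [0.5266 0.0315 0.11  ]
(490, 144, 0.088) [ 0.5062 -0.0581  0.088 ]
(495, 80, 0.0795) [ 0.5043 -0.1008  0.0795]
(412, 2, 0.018) [ 0.5522 -0.1632  0.018 ]
(567, 35, 0.018) [ 0.4256 -0.1392  0.018 ]
(385, 163, 0.058) [ 0.5744 -0.0417  0.058 ]
(528, 198, 0.058) [ 0.4587 -0.0137  0.058 ]
(505, 266, 0.064) [0.4726 0.042  0.064 ]
(432, 214, 0.064) [ 0.5363 -0.0022  0.064 ]
(398, 243, 0.064) [0.562  0.0219 0.064 ]
wrist cream-high .10-.125 73 [637. 208.] lo [ 0.402 -0.02   0.1  ] hi [ 0.407 -0.01   0.108]
wrist cream-high .10-.125 1315 [315. 254.] lo [0.618 0.003 0.102] hi [0.64  0.024 0.131]
wrist cream-high .10-.125 2550 [458. 269.] lo [0.509 0.011 0.101] hi [0.547 0.048 0.112]
wrist sp .083-.092 118 [504.  83.] lo [ 0.488 -0.102  0.082] hi [ 0.511 -0.095  0.084]
wrist sp .083-.092 1314 [488. 144.] lo [ 0.494 -0.07   0.085] hi [ 0.52  -0.046  0.09 ]
wrist sp .083-.092 883 [621. 200.] lo [ 0.394 -0.031  0.082] hi [ 0.412 -0.002  0.093]
wrist sp .083-.092 217 [315. 231.] lo [0.615 0.001 0.082] hi [0.643 0.015 0.093]
wrist sp .083-.092 314 [436. 248.] lo [0.518 0.009 0.082] h
[... 5358 characters left out ...]
 351.] lo [0.842 0.179 0.031] hi [0.846 0.484 0.039]
side tray .03-.038 282 [336. 309.] lo [ 0.455 -0.006  0.031] hi [0.587 0.101 0.039]
side tray .03-.038 73 [412. 305.] lo [ 0.374 -0.013  0.031] hi [0.413 0.007 0.039]
side tray .03-.038 241 [ 57. 314.] lo [0.877 0.274 0.031] hi [0.941 0.357 0.039]
side tray .03-.038 75 [302. 329.] lo [0.525 0.125 0.031] hi [0.558 0.146 0.039]
side tray .03-.038 106 [ 12. 346.] lo [0.921 0.373 0.031] hi [0.941 0.411 0.039]
side tray .03-.038 81 [ 30. 354.] lo [0.873 0.385 0.031] hi [0.918 0.391 0.039]
side tray .03-.038 205 [263. 450.] lo [0.45  0.321 0.031] hi [0.524 0.378 0.039]
side blue 315 [451. 260.] lo [ 0.355 -0.168  0.006] hi [ 0.378 -0.145  0.056]
```

View pics/side0.png

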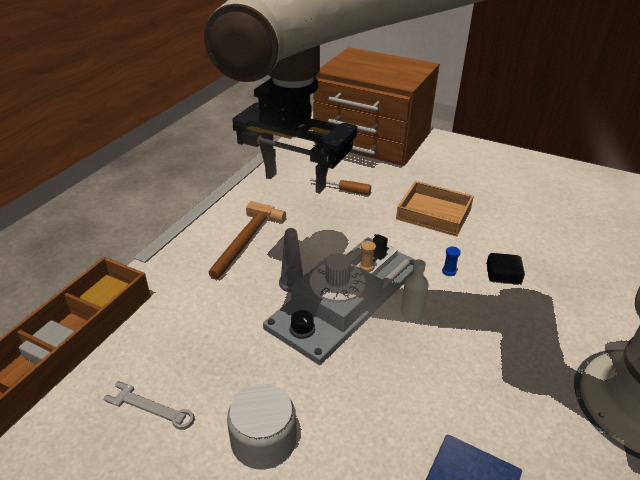

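View pics/crop.png

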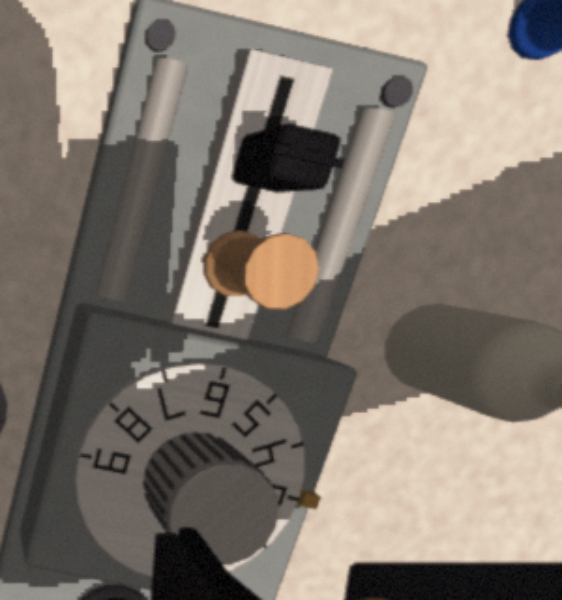

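The crop shows the wooden spool top at crop (282,271), standing between the lock grip and the housing. The blue one is off the machine, so the wooden spool is the right choice. Ticks 9 to 4 are visible and 9 lies 180° from the index, so the sleeve reads 3 and needs +120°. In the side view the tray is at (436,207) and empty.

First I approach the sleeve.

Call:
drive_tool:
  moves:
    - {"delta_pos":[-8,25,0],"turn":0,"claw":1}
    - {"delta_pos":[-8,25,0],"turn":0,"claw":1}
    - {"delta_pos":[-8,25,0],"turn":0,"claw":1}
    - {"delta_pos":[-8,23,0],"turn":0,"claw":1}
    - {"delta_pos":[0,0,20],"turn":0,"claw":1}
    - {"delta_pos":[0,0,25],"turn":0,"claw":1}
    - {"delta_pos":[0,0,25],"turn":0,"claw":1}
    - {"delta_pos":[0,0,0],"turn":0,"claw":1}
    - {"delta_pos":[0,0,0],"turn":0,"claw":1}

```text
time_s: 1.27
tcp_pos: [0.5276, 0.0321, 0.1534]
ee_rot: [[0.0, -1.0, 0.001], [-1.0, -0.0, -0.0], [0.0, -0.001, -1.0]]
wrist_force: [1.3, -0.1, 0.5]
gripper_width: 0.998
gripper_force: 0.0
```

Call:
drive_tool:
  moves:
    - {"delta_pos":[0,0,20],"turn":0,"claw":1}
    - {"delta_pos":[0,1,20],"turn":0,"claw":1}
    - {"delta_pos":[0,0,20],"turn":0,"claw":1}
    - {"delta_pos":[0,0,19],"turn":0,"claw":1}
    - {"delta_pos":[0,0,0],"turn":0,"claw":0.6}
    - {"delta_pos":[0,0,0],"turn":0,"claw":0.3}
    - {"delta_pos":[0,0,0],"turn":0,"claw":0.3}
    - {"delta_pos":[0,0,0],"turn":0,"claw":0.3}
    - {"delta_pos":[0,0,0],"turn":0,"claw":0.3}
    - {"delta_pos":[0,0,0],"turn":0,"claw":0.3}

```text
time_s: 2.52
tcp_pos: [0.5251, 0.0319, 0.0737]
ee_rot: [[-0.0, -1.0, -0.002], [-1.0, 0.0, -0.0], [0.0, 0.002, -1.0]]
wrist_force: [-3.2, 1.0, 3.3]
gripper_width: 0.479
gripper_force: 30.0
```

Call:
drive_tool:
  moves:
    - {"turn":0.1,"claw":0.3}
    - {"turn":0.18,"claw":0.3}
    - {"turn":0.18,"claw":0.3}
    - {"turn":0.18,"claw":0.3}
    - {"turn":0.18,"claw":0.3}
    - {"turn":0.18,"claw":0.3}
    - {"turn":0.18,"claw":0.3}
    - {"turn":0.18,"claw":0.3}
    - {"turn":0.18,"claw":0.3}
    - {"turn":0.18,"claw":0.3}
    - {"turn":0.18,"claw":0.3}
    - {"turn":0.18,"claw":0.3}

```text
invalid input
```

Call:
drive_tool:
  moves:
    - {"delta_pos":[0,0,0],"turn":0.014,"claw":0.3}
    - {"delta_pos":[0,0,0],"turn":0,"claw":0.3}
    - {"delta_pos":[0,0,0],"turn":0,"claw":0.3}

```text
time_s: 2.9
tcp_pos: [0.5251, 0.0319, 0.0737]
ee_rot: [[-0.014, -1.0, -0.002], [-1.0, 0.014, -0.001], [0.001, 0.002, -1.0]]
wrist_force: [-4.6, 2.3, 4.8]
gripper_width: 0.472
gripper_force: 30.0
```

Call:
drive_tool:
  moves:
    - {"delta_pos":[0,0,0],"turn":0.1,"claw":0.3}
    - {"delta_pos":[0,0,0],"turn":0.18,"claw":0.3}
    - {"delta_pos":[0,0,0],"turn":0.18,"claw":0.3}
    - {"delta_pos":[0,0,0],"turn":0.18,"claw":0.3}
    - {"delta_pos":[0,0,0],"turn":0.18,"claw":0.3}
    - {"delta_pos":[0,0,0],"turn":0.18,"claw":0.3}
    - {"delta_pos":[0,0,0],"turn":0.18,"claw":0.3}
    - {"delta_pos":[0,0,0],"turn":0.18,"claw":0.3}
    - {"delta_pos":[0,0,0],"turn":0.18,"claw":0.3}
    - {"delta_pos":[0,0,0],"turn":0.18,"claw":0.3}
    - {"delta_pos":[0,0,0],"turn":0.18,"claw":0.3}
    - {"delta_pos":[0,0,0],"turn":0.18,"claw":0.3}

```text
time_s: 4.4
tcp_pos: [0.526, 0.0305, 0.0737]
ee_rot: [[-0.863, 0.505, -0.0], [0.505, 0.863, -0.002], [-0.001, -0.002, -1.0]]
wrist_force: [-0.9, -6.8, 2.8]
gripper_width: 0.477
gripper_force: 30.0
```

Call:
drive_tool:
  moves:
    - {"delta_pos":[0,0,0],"turn":0,"claw":0.3}
    - {"delta_pos":[0,0,0],"turn":0,"claw":0.3}
    - {"delta_pos":[0,0,0],"turn":0,"claw":0.3}

```text
time_s: 4.78
tcp_pos: [0.526, 0.0305, 0.0737]
ee_rot: [[-0.866, 0.5, -0.0], [0.5, 0.866, -0.002], [-0.001, -0.002, -1.0]]
wrist_force: [-1.5, -6.1, 4.2]
gripper_width: 0.478
gripper_force: 30.0
```

Call:
drive_tool:
  moves:
    - {"delta_pos":[0,0,0],"turn":0,"claw":0.7}
    - {"delta_pos":[0,0,0],"turn":0,"claw":0.8}
    - {"delta_pos":[0,0,0],"turn":0,"claw":0.8}
    - {"delta_pos":[0,0,0],"turn":0,"claw":0.8}
    - {"delta_pos":[0,0,-15],"turn":0,"claw":0.8}
    - {"delta_pos":[0,0,-30],"turn":0,"claw":0.8}
    - {"delta_pos":[0,0,-30],"turn":0,"claw":0.8}
    - {"delta_pos":[0,0,-35],"turn":0,"claw":0.8}
    - {"delta_pos":[0,0,-30],"turn":-0.175,"claw":0.8}
    - {"delta_pos":[0,0,0],"turn":-0.18,"claw":0.8}
    - {"delta_pos":[0,0,0],"turn":-0.18,"claw":0.8}
    - {"delta_pos":[0,0,0],"turn":-0.18,"claw":0.8}

```text
time_s: 6.28
tcp_pos: [0.5261, 0.0321, 0.2149]
ee_rot: [[-0.98, -0.197, 0.002], [-0.197, 0.98, 0.001], [-0.002, 0.0, -1.0]]
wrist_force: [0.9, 0.2, 0.7]
gripper_width: 0.804
gripper_force: 0.0
```

Call:
drive_tool:
  moves:
    - {"delta_pos":[0,0,0],"turn":-0.18,"claw":0.8}
    - {"delta_pos":[0,0,0],"turn":-0.18,"claw":0.8}
    - {"delta_pos":[0,0,0],"turn":-0.18,"claw":0.8}
    - {"delta_pos":[0,0,0],"turn":-0.18,"claw":0.8}
    - {"delta_pos":[0,0,0],"turn":-0.18,"claw":0.8}
    - {"delta_pos":[0,0,0],"turn":-0.18,"claw":0.8}
    - {"delta_pos":[0,0,0],"turn":-0.09,"claw":0.8}
    - {"delta_pos":[0,0,0],"turn":0,"claw":0.8}
    - {"delta_pos":[0,0,0],"turn":0,"claw":0.8}

```text
time_s: 7.4
tcp_pos: [0.526, 0.0321, 0.2141]
ee_rot: [[-0.209, -0.978, 0.001], [-0.978, 0.209, 0.0], [-0.0, -0.001, -1.0]]
wrist_force: [0.2, 0.8, -0.4]
gripper_width: 0.806
gripper_force: 0.0
```

Run:
```python
from h import *
w=cap('wrist'); s=cap('side')
a=cv2.resize(w['color'][:,:,::-1],(480,360)); 
u,v=pix(s,[.525,.032,.064]).astype(int); b=cv2.resize(s['color'][v-50:v+50,u-65:u+65,::-1],(468,360))
cv2.imwrite('pics/turned.png',np.hstack([a,b])[:,:800] if 0 else cv2.resize(np.hstack([a,b]),(800,304)))
P=cloud(w)
for nm,lo,hi in(('sleeve',.102,.115),('spool',.083,.092),('lock',.074,.0835)):
    m=((P[...,2]>lo)&(P[...,2]<hi)&(w['range_z']>0)&(P[...,0]>.46)&(P[...,0]<.57)&(P[...,1]>-.13)&(P[...,1]<.07)).astype(np.uint8)
    k,l,st,ce=cv2.connectedComponentsWithStats(m)
    for i in range(1,k):
        if st[i,4]>100: (cx,cy),(ww,hh),an=cv2.minAreaRect((P[l==i][:,:2]*1000).astype(np.float32)); print(nm,st[i,4],ce[i],cx,cy,ww,hh,an)
st=monitor.sense(); print(st['joints'],st['tcp_pos'],st['ee_rot'])
```

```text
sleeve 3036 [320.79545455 231.73715415] 526.3333129882812 30.244579315185547 41.89992904663086 42.904964447021484 72.45655059814453
spool 1436 [322.31058496  91.56615599] 506.1381530761719 -57.98408508300781 26.888671875 27.13554573059082 78.06985473632812
lock 1203 [320.59351621  25.40315877] 498.78717041015625 -98.73751068115234 19.68012237548828 25.229957580566406 77.4168701171875
[ 2.11400672e+01  1.28820545e+01 -1.40389130e+01  9.24637988e-04
 -6.30578437e+01 -3.31577882e+01] [0.52598601 0.03204883 0.21384779] [[-2.08207029e-01 -9.78084715e-01  3.50115140e-04]
 [-9.78084760e-01  2.08207081e-01  1.19955081e-04]
 [-1.90222683e-04 -3.17466792e-04 -9.99999932e-01]]
```

View pics/turned.png

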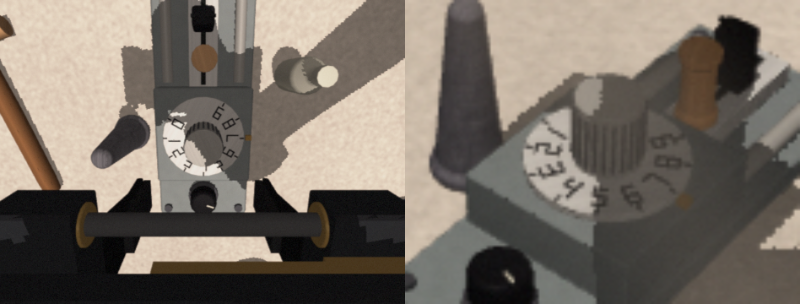

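The left half shows 7 at the index at (247,137). In the right half, 7 sits beside the brass block at (683,200). The sleeve is on 7 and the tool is aligned with the machine at -12°. Next comes the spool.

Call:
drive_tool:
  moves:
    - {"delta_pos":[30,0,0],"turn":0,"claw":0.7}
    - {"delta_pos":[31,1,0],"turn":0,"claw":0.7}
    - {"delta_pos":[31,0,0],"turn":0,"claw":0.7}
    - {"delta_pos":[0,0,30],"turn":0,"claw":0.7}
    - {"delta_pos":[0,0,35],"turn":0,"claw":0.7}
    - {"delta_pos":[0,0,30],"turn":0,"claw":0.7}
    - {"delta_pos":[0,0,25],"turn":0,"claw":0.7}
    - {"delta_pos":[0,0,20],"turn":0,"claw":0.7}
    - {"delta_pos":[0,0,21],"turn":0,"claw":0.7}
    - {"delta_pos":[0,0,0],"turn":0,"claw":0.7}
    - {"delta_pos":[0,0,0],"turn":0,"claw":0.7}

```text
time_s: 8.88
tcp_pos: [0.5066, -0.0577, 0.0533]
ee_rot: [[-0.207, -0.978, 0.001], [-0.978, 0.207, -0.0], [-0.0, -0.001, -1.0]]
wrist_force: [-0.1, 0.5, 0.3]
gripper_width: 0.701
gripper_force: 0.0
```

Call:
drive_tool:
  moves:
    - {"delta_pos":[0,0,0],"turn":0,"claw":0.4}
    - {"delta_pos":[0,0,0],"turn":0,"claw":0.15}
    - {"delta_pos":[0,0,0],"turn":0,"claw":0.15}
    - {"delta_pos":[0,0,0],"turn":0,"claw":0.15}
    - {"delta_pos":[0,0,0],"turn":0,"claw":0.15}
    - {"delta_pos":[0,0,0],"turn":0,"claw":0.15}

```text
time_s: 9.62
tcp_pos: [0.5058, -0.0578, 0.0526]
ee_rot: [[-0.207, -0.978, -0.0], [-0.978, 0.207, -0.0], [0.0, 0.0, -1.0]]
wrist_force: [-1.5, -0.2, 1.3]
gripper_width: 0.285
gripper_force: 29.8
```

Call:
drive_tool:
  moves:
    - {"delta_pos":[0,0,-15],"turn":0,"claw":0.15}
    - {"delta_pos":[0,0,-30],"turn":0,"claw":0.15}
    - {"delta_pos":[0,0,-30],"turn":0,"claw":0.15}
    - {"delta_pos":[10,0,-25],"turn":0,"claw":0.15}
    - {"delta_pos":[25,0,0],"turn":0,"claw":0.15}
    - {"delta_pos":[35,-2,0],"turn":0,"claw":0.15}
    - {"delta_pos":[40,-2,0],"turn":0,"claw":0.15}
    - {"delta_pos":[40,-2,0],"turn":0,"claw":0.15}
    - {"delta_pos":[40,-2,0],"turn":0,"claw":0.15}
    - {"delta_pos":[40,-2,0],"turn":0,"claw":0.15}
    - {"delta_pos":[35,0,0],"turn":0,"claw":0.15}
    - {"delta_pos":[18,0,0],"turn":0,"claw":0.15}

```text
time_s: 11.12
tcp_pos: [0.4565, -0.3382, 0.1532]
ee_rot: [[-0.209, -0.978, 0.001], [-0.978, 0.209, -0.0], [0.0, -0.001, -1.0]]
wrist_force: [0.2, 1.0, -1.0]
gripper_width: 0.287
gripper_force: 29.7
```

Call:
drive_tool:
  moves:
    - {"delta_pos":[0,0,10],"turn":0,"claw":0.15}
    - {"delta_pos":[0,0,25],"turn":0,"claw":0.15}
    - {"delta_pos":[0,0,25],"turn":0,"claw":0.15}
    - {"delta_pos":[0,0,20],"turn":0,"claw":0.15}
    - {"delta_pos":[0,0,0],"turn":0,"claw":0.15}
    - {"delta_pos":[0,0,0],"turn":0,"claw":0.15}

```text
time_s: 11.88
tcp_pos: [0.4577, -0.3363, 0.0733]
ee_rot: [[-0.206, -0.978, 0.001], [-0.978, 0.206, -0.001], [0.0, -0.001, -1.0]]
wrist_force: [0.2, 0.3, 0.2]
gripper_width: 0.285
gripper_force: 29.7
```

Run:
```python
from h import *
s=cap('side'); c=cap('scene')
u,v=pix(s,[.457,-.337,.05]).astype(int); b=cv2.resize(s['color'][v-60:v+60,u-80:u+80,::-1],(400,300))
u,v=pix(c,[.457,-.337,.05]).astype(int); a=cv2.resize(c['color'][v-60:v+60,u-80:u+80,::-1],(400,300))
cv2.imwrite('pics/tray.png',np.hstack([b,a]))
```

```text
(no output)
```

View pics/tray.png

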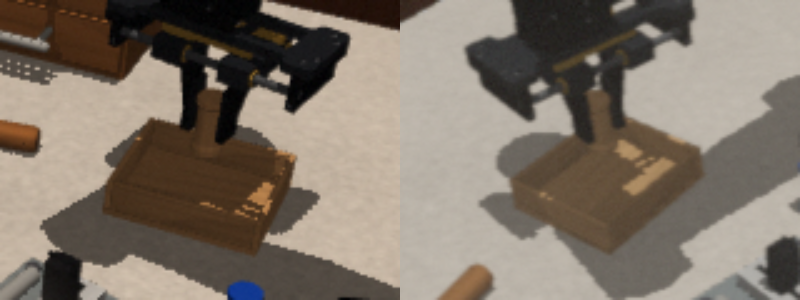

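The spool hangs upright between the fingers over the tray: left half (208,125), right half (600,115). I lower it.

Call:
drive_tool:
  moves:
    - {"delta_pos":[0,0,15],"turn":0,"claw":0.15}
    - {"delta_pos":[0,0,15],"turn":0,"claw":0.15}
    - {"delta_pos":[0,0,9],"turn":0,"claw":0.15}
    - {"delta_pos":[0,0,5],"turn":0,"claw":0.15}
    - {"delta_pos":[0,0,2],"turn":0,"claw":0.15}
    - {"delta_pos":[0,0,1],"turn":0,"claw":0.15}
    - {"delta_pos":[0,0,0],"turn":0,"claw":0.15}

```text
time_s: 12.85
tcp_pos: [0.4572, -0.3368, 0.0258]
ee_rot: [[-0.207, -0.978, 0.001], [-0.978, 0.207, -0.0], [0.0, -0.001, -1.0]]
wrist_force: [0.6, 0.0, -1.3]
gripper_width: 0.281
gripper_force: 29.7
```

Call:
drive_tool:
  moves:
    - {"delta_pos":[0,0,1],"turn":0,"claw":0.15}
    - {"delta_pos":[0,0,0],"turn":0,"claw":0.15}

```text
time_s: 13.1
tcp_pos: [0.4571, -0.3367, 0.0247]
ee_rot: [[-0.207, -0.978, 0.0], [-0.978, 0.207, -0.0], [0.0, -0.0, -1.0]]
wrist_force: [0.4, 0.3, -0.7]
gripper_width: 0.285
gripper_force: 29.7
```

Call:
drive_tool:
  moves:
    - {"delta_pos":[0,0,0],"turn":0,"claw":0.32}
    - {"delta_pos":[0,0,0],"turn":0,"claw":0.4}
    - {"delta_pos":[0,0,0],"turn":0,"claw":0.6}
    - {"delta_pos":[0,0,0],"turn":0,"claw":0.6}
    - {"delta_pos":[0,0,0],"turn":0,"claw":0.6}
    - {"delta_pos":[0,0,-10],"turn":0,"claw":0.6}
    - {"delta_pos":[0,0,-25],"turn":0,"claw":0.6}
    - {"delta_pos":[0,0,-35],"turn":0,"claw":0.6}
    - {"delta_pos":[0,0,-40],"turn":0,"claw":0.6}
    - {"delta_pos":[0,0,-40],"turn":0,"claw":0.6}
    - {"delta_pos":[-20,0,-20],"turn":0,"claw":0.6}
    - {"delta_pos":[-40,2,0],"turn":0,"claw":0.6}

```text
time_s: 14.6
tcp_pos: [0.4686, -0.2782, 0.1975]
ee_rot: [[-0.21, -0.978, 0.006], [-0.978, 0.21, -0.002], [0.001, -0.006, -1.0]]
wrist_force: [0.2, 0.2, -0.8]
gripper_width: 0.602
gripper_force: 0.0
```

Run:
```python
from h import *
c=cap('wrist'); s=cap('side'); P=cloud(c)
m=(P[...,2]>.045)&(P[...,2]<.075)&(abs(P[...,0]-.457)<.06)&(abs(P[...,1]+.337)<.05)
print(m.sum(),np.percentile(P[m],[3,50,97],axis=0).round(4))
u,v=pix(s,[.457,-.337,.03]).astype(int); b=cv2.resize(s['color'][v-60:v+60,u-80:u+80,::-1],(400,300))
cv2.imwrite('pics/placed.png',np.hstack([b,cv2.resize(c['color'][:,:,::-1],(400,300))]))
```

```text
1210 [[ 0.4459 -0.3488  0.0589]
 [ 0.4577 -0.3371  0.0604]
 [ 0.4695 -0.3251  0.0618]]
```

View pics/placed.png

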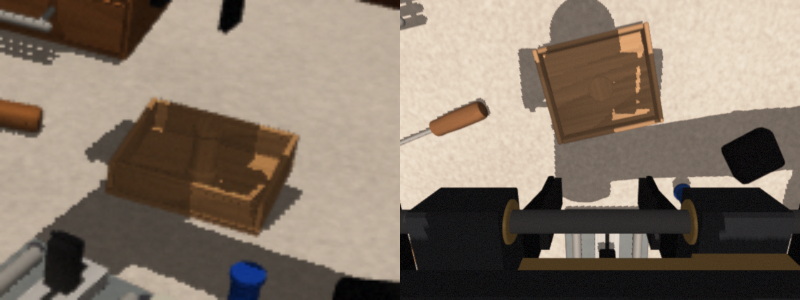

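The spool stands upright in the tray: right half (600,88), left half (210,150). Its top is at 0.060 m and it is centred. Now the lock grip.

Call:
drive_tool:
  moves:
    - {"delta_pos":[-30,2,0],"turn":0,"claw":0.65}
    - {"delta_pos":[-40,2,0],"turn":0,"claw":0.65}
    - {"delta_pos":[-40,2,0],"turn":0,"claw":0.65}
    - {"delta_pos":[-40,1,0],"turn":0,"claw":0.65}
    - {"delta_pos":[-32,1,0],"turn":0,"claw":0.65}
    - {"delta_pos":[0,0,30],"turn":0,"claw":0.65}
    - {"delta_pos":[0,0,40],"turn":0,"claw":0.65}
    - {"delta_pos":[0,0,0],"turn":0,"claw":0.65}
    - {"delta_pos":[0,0,0],"turn":0,"claw":0.65}

```text
time_s: 15.82
tcp_pos: [0.4985, -0.0983, 0.126]
ee_rot: [[-0.207, -0.978, 0.002], [-0.978, 0.207, -0.001], [0.0, -0.002, -1.0]]
wrist_force: [1.1, 0.3, 0.7]
gripper_width: 0.649
gripper_force: 0.0
```

Call:
drive_tool:
  moves:
    - {"delta_pos":[0,0,25],"turn":0,"claw":0.65}
    - {"delta_pos":[0,0,25],"turn":0,"claw":0.65}
    - {"delta_pos":[0,0,23],"turn":0,"claw":0.65}
    - {"delta_pos":[0,0,0],"turn":0,"claw":0.65}
    - {"delta_pos":[0,0,0],"turn":0,"claw":0.4}
    - {"delta_pos":[0,0,0],"turn":0,"claw":0.15}
    - {"delta_pos":[0,0,0],"turn":0,"claw":0.15}
    - {"delta_pos":[0,0,0],"turn":0,"claw":0.15}
    - {"delta_pos":[0,0,0],"turn":0,"claw":0.15}
    - {"delta_pos":[0,0,0],"turn":0,"claw":0.15}

```text
time_s: 17.08
tcp_pos: [0.4978, -0.0979, 0.052]
ee_rot: [[-0.207, -0.978, 0.001], [-0.978, 0.207, -0.0], [-0.0, -0.001, -1.0]]
wrist_force: [-0.5, -0.0, 3.2]
gripper_width: 0.273
gripper_force: 30.0
```

Call:
drive_tool:
  moves:
    - {"delta_pos":[-6,0,0],"turn":0,"claw":0.15}
    - {"delta_pos":[-8,0,0],"turn":0,"claw":0.15}
    - {"delta_pos":[-8,0,0],"turn":0,"claw":0.15}
    - {"delta_pos":[-8,0,0],"turn":0,"claw":0.15}
    - {"delta_pos":[-6,0,0],"turn":0,"claw":0.15}
    - {"delta_pos":[-4,0,0],"turn":0,"claw":0.15}
    - {"delta_pos":[0,0,0],"turn":0,"claw":0.15}
    - {"delta_pos":[0,0,0],"turn":0,"claw":0.15}

```text
time_s: 18.08
tcp_pos: [0.5062, -0.0578, 0.0519]
ee_rot: [[-0.207, -0.978, 0.001], [-0.978, 0.207, 0.0], [-0.001, -0.001, -1.0]]
wrist_force: [-0.4, -1.1, 4.9]
gripper_width: 0.272
gripper_force: 30.0
```

Call:
drive_tool:
  moves:
    - {"delta_pos":[-3,0,0],"turn":0,"claw":0.15}
    - {"delta_pos":[-2,0,0],"turn":0,"claw":0.15}
    - {"delta_pos":[-2,0,0],"turn":0,"claw":0.15}
    - {"delta_pos":[0,0,0],"turn":0,"claw":0.15}
    - {"delta_pos":[0,0,0],"turn":0,"claw":0.15}

```text
time_s: 18.7
tcp_pos: [0.5076, -0.0513, 0.0519]
ee_rot: [[-0.207, -0.978, 0.001], [-0.978, 0.207, 0.0], [-0.0, -0.001, -1.0]]
wrist_force: [-0.5, -1.9, 4.8]
gripper_width: 0.275
gripper_force: 30.0
```

Call:
drive_tool:
  moves:
    - {"delta_pos":[-2,0,0],"turn":0,"claw":0.15}
    - {"delta_pos":[-2,0,0],"turn":0,"claw":0.15}
    - {"delta_pos":[0,0,0],"turn":0,"claw":0.15}

```text
time_s: 19.08
tcp_pos: [0.5077, -0.0503, 0.0519]
ee_rot: [[-0.206, -0.978, -0.002], [-0.978, 0.206, -0.004], [0.004, 0.001, -1.0]]
wrist_force: [1.4, -16.8, 5.3]
gripper_width: 0.276
gripper_force: 30.0
```

The lock met a hard stop at the expected home position. I release and check.

Call:
drive_tool:
  moves:
    - {"delta_pos":[0,0,0],"turn":0,"claw":0.15}
    - {"delta_pos":[0,0,0],"turn":0,"claw":0.15}
    - {"delta_pos":[0,0,0],"turn":0,"claw":0.5}
    - {"delta_pos":[0,0,0],"turn":0,"claw":0.6}
    - {"delta_pos":[0,0,0],"turn":0,"claw":0.6}
    - {"delta_pos":[0,0,0],"turn":0,"claw":0.6}
    - {"delta_pos":[0,0,-15],"turn":0,"claw":0.6}
    - {"delta_pos":[0,0,-35],"turn":0,"claw":0.6}
    - {"delta_pos":[0,0,-45],"turn":0,"claw":0.6}
    - {"delta_pos":[0,0,-45],"turn":0,"claw":0.6}
    - {"delta_pos":[0,0,-35],"turn":0,"claw":0.6}
    - {"delta_pos":[0,0,0],"turn":0,"claw":0.6}

```text
time_s: 20.58
tcp_pos: [0.5098, -0.0478, 0.2311]
ee_rot: [[-0.207, -0.978, 0.009], [-0.978, 0.207, 0.001], [-0.003, -0.008, -1.0]]
wrist_force: [0.8, 0.3, -0.1]
gripper_width: 0.603
gripper_force: 0.0
```

Call:
drive_tool:
  moves:
    - {"delta_pos":[-40,0,0],"turn":0,"claw":0.6}
    - {"delta_pos":[-40,0,0],"turn":0,"claw":0.6}
    - {"delta_pos":[0,0,0],"turn":0,"claw":0.6}
    - {"delta_pos":[0,0,0],"turn":0,"claw":0.6}

```text
time_s: 21.08
tcp_pos: [0.524, 0.0301, 0.2262]
ee_rot: [[-0.207, -0.978, -0.001], [-0.978, 0.207, -0.0], [0.001, 0.001, -1.0]]
wrist_force: [0.3, -0.2, 0.1]
gripper_width: 0.598
gripper_force: 0.0
```

Run:
```python
from h import *
c=cap('wrist'); s=cap('side'); P=cloud(c)
m=(P[...,2]>.074)&(P[...,2]<.083)&(abs(P[...,0]-.508)<.03)&(abs(P[...,1]+.05)<.03)
r=cv2.minAreaRect((P[m][:,:2]*1000).astype(np.float32)); print(r)
y=np.array([.208,.978]); print('dist sleeve',(np.array([.5263,.0302])-np.array(r[0])/1000)@y)
u,v=pix(s,[.515,-.01,.06]).astype(int); b=cv2.resize(s['color'][v-60:v+60,u-80:u+80,::-1],(400,300))
cv2.imwrite('pics/locked.png',np.hstack([b,cv2.resize(c['color'][:,:,::-1],(400,300))]))
print(monitor.sense()['time_s'])
```

```text
((508.8145446777344, -52.2890625), (19.25752830505371, 25.499099731445312), 77.97749328613281)
dist sleeve 0.08431127783203125
21.175
```

View pics/locked.png

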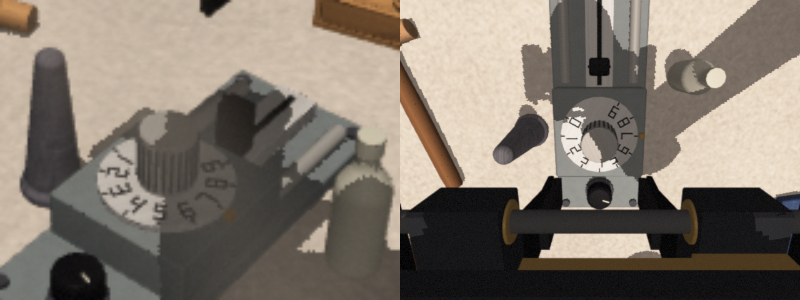

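7 is still at the index, right half (642,135). The lock grip at (600,66) sits 84 mm from the sleeve axis, against 85 mm expected, so it is home. The cone and bottle are standing. I hand in.

```bash
python3 -c "
from h import *
print(ticket.finish_job())"
```

```text
the job is handed in; nothing more can be done
None
```

I handed the job in at about 21 s with the sleeve on 7, the lock grip fully home and the wooden spool upright in the tray; the hand-in returned no verdict.

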